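Put away the empty spice tubs: nest like with like, crate the misfit

ROBOT

A 6-joint arm with a two-finger parallel gripper is mounted at the origin on the work surface. World frame = base frame: x ahead of the robot, y to its left, z up, the work surface at z = 0. Lengths are in m, angles in degrees, forces in N, time in s.
With the tool pointing down it reaches from about 0.375 to 0.9 m from the base axis. Payload 3.1 kg.
Tool frame: the origin (TCP) lies at the very end of the fingers, on their centre line; the grasp point (between the pads) lies r.pinch_z behind it (r.pinch_z is the distance from the TCP to the grasp point, in m); z points along the fingers, y is the line along which they close (so a half turn about z gives the same grasp; the last joint's range is limited). The gripper opens to 87 mm and grips with 3 to 60 N. Pads are 19 mm wide; open, the fingers measure 117 mm over their backs; the gripper's body (75 mm by 190 mm) begins 51 mm behind the grasp point.
Start: joints at [54.059, 30.224, 82.088, -0, 67.689, -10.227], TCP at [0.271, 0.563, 0.223] pointing down, gripper open.
Joint ranges: [-176.69, 176.69], [-43.24, 126.21], [12.49, 139.97], [-82, 262], [0, 151.66], [-163.58, 163.58]. Speed limits (degrees/s): [159.86, 159.86, 180, 180, 180, 180].

INTERFACE

Orientations are given as a 3x3 rotation matrix whose columns are the frame's x, y, z axes.
In Python, from plant import r gives the robot as it stands. The module is installed in compiled form; this text tells all that it offers.
- The arm moves only by the shell command python3 -m jog 'ROWS'. ROWS is JSON, a list of rows, each a list of 5 numbers: the opening in per cent of the stroke, from 0 (shut) to 100 (fully open), then the shift along the tool's x, y, z in cm, then the turn about the tool's z in rad. A call has 1 to 20 rows; each row is the pose to reach, as a shift and turn from the pose commanded when the call began, along the tool's axes at that moment; what a row does not reach only later rows make up. A row lasts 1/12 s, in which the tool goes at most 41.7 mm and 7.16 degrees, less where a joint would pass 70% of its speed; a pose out of reach is approached as far as the arm can. A call with a gripper value outside its range is refused whole. The fingers move at their own pace and stop on an object; the grip force is fixed at half the most. Time passes only in rows, so rows that repeat a pose let the fingers close. It gives the time, the measured TCP pose, the force, the opening and the grip force at its end, in the units of the state.
- r.read_state(): the state, without advancing time (a new reading comes with each control period).
- r.snapshot(name): name is "scene" or "top"; returns (picture, depth): 400x640x3 uint8, red, green, blue; 400x640 float32, m along the optical axis (not along the pixel's ray), 0 where there is no reading.
- r.camera_info(name): a dict with "fx", "fy", "cx", "cy" (pixels), "view" (4x4, takes a point from world to camera coordinates). Camera axes: x right, y down, z forward; pixel columns grow to the right and rows downward; lengths in m; the calibration is good to about 2 mm. A picture is of the moment at which its call begins. camera_info takes no time and is no camera call.
- r.finish_job(): hands the job in; it is judged then, once.
The state is a dict: "clock": time; "joints": joint angles; "joint_velocities": joint speeds; "joint_efforts": joint torques, N m; "eef_pos": TCP position; "ee_rot": TCP orientation; "ft_force": force on the tool from outside, world axes, zero at the start; "ft_torque": the same for the moment, N m; "opening": finger opening in m; "finger_force": force on a finger pad.
Only numpy, scipy, OpenCV 4.12 (cv2) and the standard library are available. Lean on these libraries where they do the work, as an engineer would, in place of code of your own. Each camera call takes 0.05 s, during which the arm holds its last target. There are 200 camera calls.

TASK

Put the three empty tubs that stand on the bare counter away: nest each tapered one, upright and fully home, inside the tub of its own shape that stands on the aluminium tray (square in square, round in round, whatever their colours), and leave the two tray tubs standing where they are. The straight-sided tub with a partition across it nests in nothing: stand it upright on the floor of the small wooden crate. Do not disturb the jar, the tin or the spoon, and let go of everything.

Things in the scene. Friction and masses are not known exactly. Their poses are not given: they have to be found in the camera images.
- square_loose: Yellow square tapered tub on the bare counter, 60 g; sides along its x, y. 80 mm tall, wall 2.5, floor 4; top 26 mm an upright collar, then a shoulder and a tapered body. Nested home, its shoulder rests on the lower tub's rim: origin 26 mm above the lower one's. Collar 60 mm square (mouth 55), body 51 at the shoulder, 32 at the foot, 2 mm play a side. Origin: centre of its underside, z up.
- round_loose: White round tapered tub on the bare counter, 70 g. 80 mm tall, wall 2.5, floor 4; top 26 mm an upright collar, then a shoulder and a tapered body. Nested home, its shoulder rests on the lower tub's rim: origin 26 mm above the lower one's. Collar 70 mm diameter (mouth 65), body 61 at the shoulder, 43 at the foot, 2 mm play all round. Origin: centre of its underside, z up.
- divided_tub: Yellow square tub with straight upright sides and one white partition (parallel to its y axis) across its middle, standing on the bare counter; 60 x 60 mm outside, 80 mm tall, wall and floor 2.5 mm, about 80 g. Too wide in the foot to nest in either tray tub. Faces along its x and y. Origin: centre of its underside, z up.
- square_standing: White square tapered tub of the same kind as the loose square one, loose but standing on the tray. Collar 60 mm square (mouth 55), body 51 at the shoulder, 32 at the foot, 2 mm play a side. Sides along its x and y; the nested pair must have parallel sides (any quarter turn). 80 mm tall. Origin: centre of its underside, z up.
- round_standing: Yellow round tapered tub of the same kind as the loose round one, loose but standing on the tray. Collar 70 mm diameter (mouth 65), body 61 at the shoulder, 43 at the foot, 2 mm play all round. 80 mm tall. Origin: centre of its underside, z up.
- tray: Flat aluminium slab without a lip, 300 x 130 x 8 mm, fixed; the two tray tubs stand on it. Origin at the centre of its underside, x along its length, z up.
- crate: Small open slatted wooden crate for misfits, 150 x 150 mm outside, 50 mm high, walls and floor 6 mm thick, fixed. Origin at the centre of its underside, sides along its x and y.
- jar: Bystander: amber honey jar with a black cap, 56 mm diameter, 85 mm tall. Origin: centre of its underside, z up.
- tin: Bystander: closed tea tin with a green band, 60 mm diameter, 85 mm tall. Origin: centre of its underside, z up.
- spoon: Bystander: wooden spoon 140 mm long lying flat, along its x.
Things that resemble listed ones, but are neither listed nor needed, are in the scene too. What is shaped like the square_loose but red is not meant.

How it is judged:
By the outcome, as a careful person would: the job done as asked, in the order asked, and still so for the second after the job is handed in, with the robot touching nothing.
It also fails if it takes over 72 s, if anything falls off the work surface, if the arm or the gripper's body presses on something with over 40 N, if the wrist force passes 120 N, or if a joint passes its speed limit or range.

## Working session

There is one attempt and no reset: what is moved stays moved. The work goes in short steps, Python scripts to look and compute and a shell command to move; the robot and the scene stay as the last step left them, time stands still between calls to the robot, and variables do not carry over. Pictures are saved under pics/ and viewed, at most 10 in all, crops included, and the job is handed in when it is done.

```bash
mkdir -p pics; python3 - <<'E'
from plant import r
import cv2,numpy as np
for n in("scene","top"):
    p,d=r.snapshot(n); cv2.imwrite(f"pics/{n}0.png",p[:,:,::-1]); np.savez(f"{n}0.npz",p=p,d=d)
    c=r.camera_info(n); print(n,c["fx"],c["cx"],c["cy"],np.round(c["view"],3).tolist())
s=r.read_state(); print(s["clock"],s["eef_pos"],np.round(s["ee_rot"],3).tolist(),s["opening"],r.pinch_z)
E
```

```text
scene 370.7058469738361 324.06983153536225 192.53878583272655 [[0.398, 0.917, -0.013, -0.199], [0.785, -0.348, -0.512, -0.444], [-0.475, 0.193, -0.859, 1.505], [0.0, 0.0, 0.0, 1.0]]
top 367.35259322905625 316.6135888156519 199.60849872654987 [[0.014, -1.0, -0.016, -0.023], [-0.989, -0.012, -0.145, 0.608], [0.145, 0.018, -0.989, 0.972], [0.0, 0.0, 0.0, 1.0]]
0.1 [0.27076458 0.56257823 0.22165153] [[-0.901, 0.434, -0.001], [0.434, 0.901, -0.002], [0.0, -0.002, -1.0]] 0.08696411987569536 0.0187
```

View pics/top0.png

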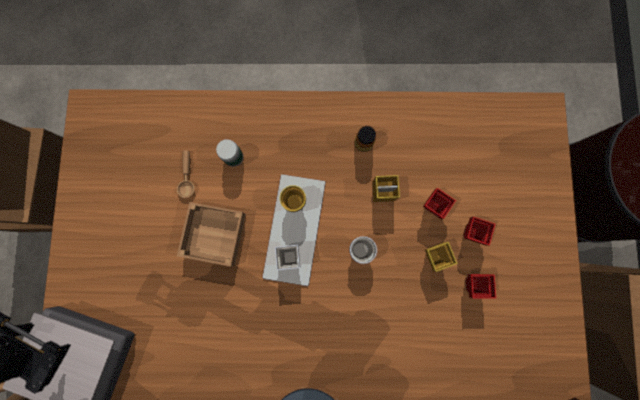

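View pics/scene0.png

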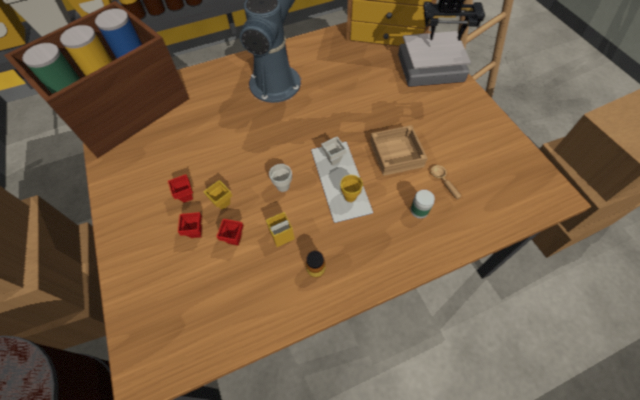

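The top view shows the yellow loose square tub at (441,257) with three red look-alikes around it. The white round tub is at (363,250) and the divided tub at (386,187). On the tray, the yellow round tub is at (292,199) and the white square at (289,259). The crate is at (212,235), jar (366,135), tin (229,152) and spoon (186,175). The scene view agrees with this. Next I'll measure the rims.

```bash
cat > h.py <<'E'
from plant import r
import cv2,numpy as np
def world(n,d):
    c=r.camera_info(n);V=np.linalg.inv(c["view"]);v,u=np.mgrid[:400,:640]
    P=np.stack([(u-c["cx"])/c["fx"]*d,(v-c["cy"])/c["fy"]*d,d],-1)
    return P@V[:3,:3].T+V[:3,3]
def cast(n,uv,z):
    c=r.camera_info(n);V=np.linalg.inv(c["view"]);uv=np.float64(uv).reshape(-1,2)
    D=np.c_[(uv[:,0]-c["cx"])/c["fx"],(uv[:,1]-c["cy"])/c["fy"],np.ones(len(uv))]@V[:3,:3].T
    return V[:3,3]+D*((z-V[2,3])/D[:,2])[:,None]
def blobs(n,d,lo=.065,hi=.10,box=(.25,.95,-.5,.5)):
    """components of points near rim height: centre/size/angle of minAreaRect of world xy"""
    W=world(n,d);m=(d>0)&(W[...,2]>lo)&(W[...,2]<hi)&(W[...,0]>box[0])&(W[...,0]<box[1])&(W[...,1]>box[2])&(W[...,1]<box[3])
    k,l,st,ce=cv2.connectedComponentsWithStats(m.astype(np.uint8),connectivity=8);out=[]
    for i in range(1,k):
        if st[i,4]<25: continue
        q=W[l==i]; xy=np.float32(q[:,:2])
        out.append((ce[i],cv2.minAreaRect(xy),cv2.minEnclosingCircle(xy),np.median(q[:,2]),np.percentile(q[:,2],95)))
    return out
E
python3 - <<'E'
from h import *
for n in("top","scene"):
    z=np.load(n+"0.npz")
    print(n,"table z",np.median(world(n,z["d"])[...,2][150:300,180:400]))
    for c,R,C,m,t in blobs(n,z["d"]): print(np.round(c),"rect",np.round(R[0],4),np.round(R[1],3),round(R[2],1),"circ",np.round(C[0],4),round(C[1],3),round(m,3),round(t,3))
    W=world(n,z["d"])
    for lo,hi,name in((.04,.055,"crate"),):
        for c,R,C,m,t in blobs(n,z["d"],lo,hi):
            if max(R[1])>.12: print(name,np.round(R[0],4),np.round(R[1],3),round(R[2],1),round(t,3))
E
```

```text
top table z 0.000667106092054004
[366. 134.] rect [ 0.7847 -0.1481] [0.048 0.047] 89.3 circ [ 0.7855 -0.1494] 0.026 0.084 0.087
[227. 150.] rect [0.7381 0.2318] [0.056 0.057] 72.8 circ [0.7387 0.232 ] 0.03 0.084 0.087
[387. 186.] rect [ 0.642  -0.2037] [0.06  0.061] 3.4 circ [ 0.6423 -0.2031] 0.041 0.077 0.082
[292. 197.] rect [0.6069 0.0483] [0.069 0.067] 1.6 circ [0.607  0.0493] 0.035 0.082 0.09
[440. 203.] rect [ 0.5995 -0.343 ] [0.061 0.061] 55.5 circ [ 0.5992 -0.343 ] 0.041 0.077 0.081
[480. 230.] rect [ 0.5271 -0.4469] [0.063 0.06 ] 71.8 circ [ 0.528  -0.4457] 0.041 0.076 0.081
[364. 249.] rect [ 0.4747 -0.1386] [0.067 0.068] 0.8 circ [ 0.4737 -0.1382] 0.035 0.078 0.082
[441. 256.] rect [ 0.4592 -0.3418] [0.06  0.061] 20.3 circ [ 0.4588 -0.3415] 0.042 0.077 0.082
[286. 257.] rect [0.4514 0.0595] [0.06 0.06] 6.8 circ [0.4513 0.059 ] 0.041 0.085 0.09
[482. 285.] rect [ 0.385  -0.4451] [0.06  0.061] 1.3 circ [ 0.3864 -0.4448] 0.042 0.077 0.082
crate [0.5115 0.2768] [0.153 0.15 ] 80.3 0.052
scene table z 0.000195145633134719
[334. 148.] rect [0.4516 0.0578] [0.066 0.063] 8.3 circ [
[... 223 characters left out ...]
352. 185.] rect [0.6082 0.0479] [0.066 0.071] 66.8 circ [0.6086 0.0488] 0.036 0.078 0.089
[218. 193.] rect [ 0.4607 -0.3432] [0.065 0.06 ] 20.8 circ [ 0.4606 -0.3433] 0.042 0.076 0.082
[424. 199.] rect [0.7414 0.2301] [0.056 0.056] 52.4 circ [0.7412 0.2311] 0.03 0.083 0.087
[189. 223.] rect [ 0.5286 -0.4475] [0.062 0.065] 71.3 circ [ 0.5286 -0.4484] 0.041 0.075 0.082
[280. 225.] rect [ 0.6438 -0.2046] [0.062 0.06 ] 3.4 circ [ 0.6434 -0.2052] 0.041 0.075 0.082
[230. 230.] rect [ 0.6008 -0.3438] [0.062 0.063] 55.6 circ [ 0.6022 -0.3436] 0.042 0.076 0.082
[315. 259.] rect [ 0.787  -0.1499] [0.047 0.048] 15.0 circ [ 0.7871 -0.1485] 0.026 0.084 0.087
crate [0.5121 0.2754] [0.153 0.156] 80.1 0.052
```

```bash
cat >> h.py <<'E'
def go(x,y,z,yaw=None):
    """shift (cm, tool axes) and turn (rad) to TCP x,y,z with tool y axis at world angle yaw (mod 180)"""
    s=r.read_state();R=np.array(s["ee_rot"]);p=np.array(s["eef_pos"])
    d=R.T@(np.array([x,y,z])-p)*100; cur=np.degrees(np.arctan2(R[1,1],R[0,1]))
    t=0 if yaw is None else -np.radians((yaw-cur+90)%180-90)
    print("pos",p.round(4),"yaw",round(cur,2),"j",np.round(s["joints"],0),"open",round(s["opening"],4),"F",np.round(s["ft_force"],1),"clk",round(s["clock"],2))
    print("shift",d.round(2),"turn",round(t,4),"tilt",R[:2,2].round(4))
E
python3 -c "from h import *;go(.46,-.3425,.2,20.5)"
```

```text
pos [0.2708 0.5626 0.2217] yaw 64.28 j [ 54.  30.  82.   0.  68. -10.] open 0.087 F [-0.4  0.1  0.2] clk 0.1
shift [-56.32 -73.33   2.29] turn 0.7642 tilt [-0.0012 -0.0016]
```

```bash
python3 -m jog '[[100,-56.3,-73.3,2.3,0.764],[100,-56.3,-73.3,2.3,0.764],[100,-56.3,-73.3,2.3,0.764],[100,-56.3,-73.3,2.3,0.764],[100,-56.3,-73.3,2.3,0.764],[100,-56.3,-73.3,2.3,0.764],[100,-56.3,-73.3,2.3,0.764],[100,-56.3,-73.3,2.3,0.764],[100,-56.3,-73.3,2.3,0.764],[100,-56.3,-73.3,2.3,0.764],[100,-56.3,-73.3,2.3,0.764],[100,-56.3,-73.3,2.3,0.764],[100,-56.3,-73.3,2.3,0.764],[100,-56.3,-73.3,2.3,0.764],[100,-56.3,-73.3,2.3,0.764],[100,-56.3,-73.3,2.3,0.764],[100,-56.3,-73.3,2.3,0.764],[100,-56.3,-73.3,2.3,0.764],[100,-56.3,-73.3,2.3,0.764],[100,-56.3,-73.3,2.3,0.764]]'; python3 -c "from h import *;go(.46,-.3425,.2,20.5)"
```

```text
clock: 1.77
eef_pos: [0.4414, -0.2544, 0.2015]
ee_rot: [[-0.35, 0.937, -0.0], [0.937, 0.35, 0.001], [0.001, -0.0, -1.0]]
ft_force: [0.6, 0.5, 0.2]
opening: 0.0871
finger_force: 0.0
pos [ 0.4414 -0.2544  0.2015] yaw 20.46 j [-43.  23. 100.   0.  57. -63.] open 0.0871 F [0.6 0.5 0.2] clk 1.77
shift [-8.91 -1.34  0.14] turn -0.0006 tilt [-0.0005  0.0007]
```

```bash
python3 -m jog '[[100,-8.8,-1.3,1,0],[100,-8.8,-1.3,6,0],[100,-8.8,-1.3,6,0],[100,-8.8,-1.3,6,0],[100,-8.8,-1.3,6,0],[100,-8.8,-1.3,6,0],[100,-8.8,-1.3,6,0]]'; python3 -c "from h import *;go(.46,-.3425,.057,20.5)"
```

```text
clock: 2.35
eef_pos: [0.4605, -0.3382, 0.143]
ee_rot: [[-0.351, 0.936, 0.001], [0.936, 0.351, -0.0], [-0.001, 0.0, -1.0]]
ft_force: [-0.9, -0.1, -0.8]
opening: 0.0868
finger_force: 0.0
pos [ 0.4605 -0.3382  0.143 ] yaw 20.58 j [-48.  32.  94.   0.  54. -68.] open 0.0868 F [-0.9 -0.1 -0.8] clk 2.35
shift [-0.38 -0.2   8.6 ] turn 0.0014 tilt [ 0.0007 -0.0004]
```

```bash
python3 -m jog '[[100,-0.38,-0.2,1,0],[100,-0.38,-0.2,5,0],[100,-0.38,-0.2,8.6,0],[100,-0.38,-0.2,8.6,0],[100,-0.38,-0.2,8.6,0]]'; python3 -c "from h import *;go(.46,-.3425,.057,20.5)"
```

```text
clock: 2.77
eef_pos: [0.4588, -0.3419, 0.0546]
ee_rot: [[-0.351, 0.936, -0.003], [0.936, 0.351, 0.004], [0.004, -0.002, -1.0]]
ft_force: [0.1, -0.2, 0.9]
opening: 0.087
finger_force: 0.0
pos [ 0.4588 -0.3419  0.0546] yaw 20.56 j [-48.  40.  97.  -0.  43. -68.] open 0.087 F [ 0.1 -0.2  0.9] clk 2.77
shift [-0.1   0.09 -0.24] turn 0.001 tilt [-0.0032  0.0035]
```

```bash
python3 -m jog '[[100,0,0,-0.3,0],[0,0,0,-0.3,0],[0,0,0,-0.3,0],[0,0,0,-0.3,0],[0,0,0,-0.3,0],[0,0,0,-0.3,0],[0,0,0,-0.3,0],[0,0,0,-0.3,0]]'; python3 -c "from h import *
for i in range(3): go(.46,-.3425,.2,20.5); r.snapshot('top')"
```

```text
clock: 3.43
eef_pos: [0.46, -0.3439, 0.0596]
ee_rot: [[-0.35, 0.937, 0.001], [0.937, 0.35, -0.001], [-0.001, 0.0, -1.0]]
ft_force: [-0.4, 0.4, 6.6]
opening: 0.0598
finger_force: 30.0
pos [ 0.46   -0.3439  0.0596] yaw 20.51 j [-48.  40.  97.  -0.  44. -68.] open 0.0598 F [-0.4  0.4  6.6] clk 3.43
shift [  0.12   0.05 -14.04] turn 0.0002 tilt [ 0.0007 -0.0008]
pos [ 0.46   -0.3439  0.0596] yaw 20.51 j [-48.  40.  97.  -0.  44. -68.] open 0.0597 F [-0.9  0.4  5.2] clk 3.48
shift [  0.12   0.05 -14.04] turn 0.0002 tilt [ 0.0007 -0.0008]
pos [ 0.46   -0.3439  0.0596] yaw 20.51 j [-48.  40.  97.  -0.  44. -68.] open 0.0594 F [0.3 0.  6.4] clk 3.53
shift [  0.12   0.05 -14.04] turn 0.0002 tilt [ 0.0006 -0.0008]
```

```bash
python3 -m jog '[[0,0,0,-3,0],[0,0,0,-8,0],[0,0,0,-14,0],[0,0,0,-14,0],[0,0,0,-14,0],[0,0,0,-14,0]]'; python3 -c "from h import *;go(.4517,.0588,.2,7.5)"
```

```text
clock: 4.08
eef_pos: [0.4604, -0.3441, 0.2003]
ee_rot: [[-0.35, 0.937, 0.002], [0.937, 0.35, -0.003], [-0.003, 0.001, -1.0]]
ft_force: [-0.6, 0.0, -0.7]
opening: 0.0599
finger_force: 30.0
pos [ 0.4604 -0.3441  0.2003] yaw 20.51 j [-48.  28.  91.   0.  61. -68.] open 0.0599 F [-0.6  0.  -0.7] clk 4.08
shift [38.04 13.31 -0.08] turn 0.2271 tilt [ 0.0024 -0.0027]
```

```bash
python3 -m jog '[[0,38,13.3,0,0.227],[0,38,13.3,0,0.227],[0,38,13.3,0,0.227],[0,38,13.3,0,0.227],[0,38,13.3,0,0.227],[0,38,13.3,0,0.227],[0,38,13.3,0,0.227],[0,38,13.3,0,0.227],[0,38,13.3,0,0.227],[0,38,13.3,0,0.227],[0,38,13.3,0,0.227],[0,38,13.3,0,0.227],[0,38,13.3,0,0.227],[0,38,13.3,0,0.227]]'; python3 - <<'E'
from h import *
go(.4517,.0588,.2,7.5)
p,d=r.snapshot("scene");cv2.imwrite("pics/s1.png",cv2.resize(p[60:260,220:460,::-1],None,fx=3,fy=3,interpolation=2)); np.savez("s1.npz",p=p,d=d)
p,d=r.snapshot("top");np.savez("t1.npz",p=p,d=d)
E
```

```text
clock: 5.25
eef_pos: [0.4509, 0.0579, 0.198]
ee_rot: [[-0.129, 0.992, -0.002], [0.992, 0.129, -0.0], [0.0, -0.002, -1.0]]
ft_force: [0.2, -0.7, -0.7]
opening: 0.0601
finger_force: 30.0
pos [0.4509 0.0579 0.198 ] yaw 7.42 j [ -7.  19. 107.  -0.  53. -14.] open 0.0601 F [ 0.2 -0.7 -0.7] clk 5.25
shift [ 0.08  0.09 -0.2 ] turn -0.0014 tilt [-0.0018 -0.0002]
```

View pics/s1.png

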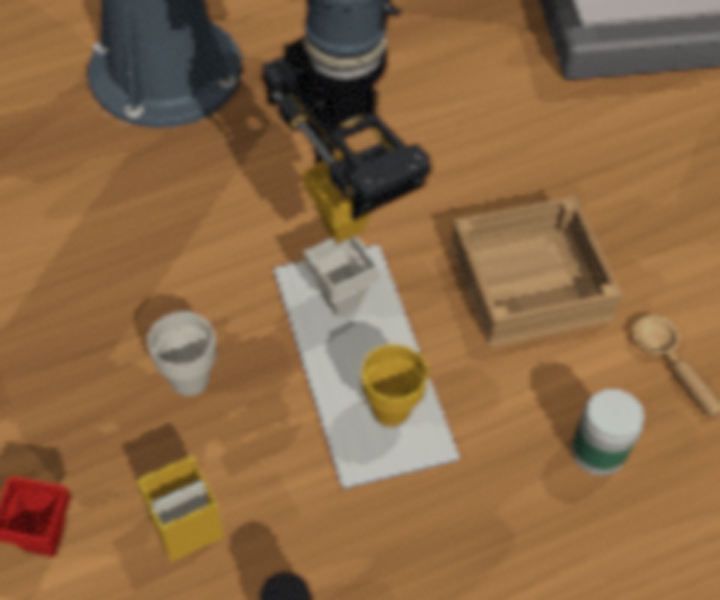

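The held yellow tub (crop 335,200) hangs above the white tray tub (crop 340,262), and the tray tubs haven't moved. Now lowering.

```bash
python3 -m jog '[[0,0,0.1,2,0],[0,0,0.1,4,0],[0,0,0.1,6,0],[0,0,0.1,7,0],[0,0,0.1,8,0],[0,0,0.1,8.7,0],[0,0,0.1,9.4,0],[0,0,0.1,9.4,0]]'; python3 -c "from h import *;go(.452,.0577,.0936,7.5)"
```

```text
clock: 6.02
eef_pos: [0.4518, 0.0585, 0.1038]
ee_rot: [[-0.129, 0.992, -0.002], [0.992, 0.129, 0.0], [0.0, -0.002, -1.0]]
ft_force: [-0.8, 0.0, -0.6]
opening: 0.06
finger_force: 30.0
pos [0.4518 0.0585 0.1038] yaw 7.44 j [ -7.  29. 112.  -0.  39. -14.] open 0.06 F [-0.8  0.  -0.6] clk 6.02
shift [-0.08  0.01  1.02] turn -0.0011 tilt [-0.0019  0.0002]
```

```bash
python3 -m jog '[[0,-0.03,0,0.4,0],[0,-0.03,0,0.8,0],[0,-0.03,0,1.05,0],[0,-0.03,0,1.05,0],[0,-0.03,0,1.05,0]]'; python3 -c "from h import *;go(.452,.0577,.0936,7.5)"
```

```text
clock: 6.43
eef_pos: [0.4522, 0.0588, 0.0944]
ee_rot: [[-0.131, 0.991, 0.0], [0.991, 0.131, -0.0], [-0.0, 0.0, -1.0]]
ft_force: [0.5, -0.5, -1.0]
opening: 0.0596
finger_force: 30.0
pos [0.4522 0.0588 0.0944] yaw 7.51 j [ -7.  30. 113.   0.  37. -14.] open 0.0596 F [ 0.5 -0.5 -1. ] clk 6.43
shift [-0.11 -0.04  0.08] turn 0.0002 tilt [ 0.0001 -0.    ]
```

No contact so far, which suggests a good fit. Down until it touches, then open and lift.

```bash
python3 -m jog '[[0,0,0,0.1,0],[0,0,0,0.2,0],[0,0,0,0.2,0]]'; python3 -c "from h import *;go(.452,.0577,.0936,7.5)"
```

```text
clock: 6.68
eef_pos: [0.453, 0.0588, 0.0935]
ee_rot: [[-0.131, 0.991, 0.002], [0.991, 0.131, -0.0], [-0.0, 0.002, -1.0]]
ft_force: [-1.9, 0.4, 8.3]
opening: 0.0598
finger_force: 30.0
pos [0.453  0.0588 0.0935] yaw 7.52 j [ -7.  31. 113.   0.  37. -14.] open 0.0598 F [-1.9  0.4  8.3] clk 6.68
shift [-0.1  -0.12 -0.01] turn 0.0003 tilt [ 0.0022 -0.0002]
```

```bash
python3 -m jog '[[100,0,0,0.1,0],[100,0,0,0.1,0],[100,0,0,0.1,0],[100,0,0,0,0],[100,0,0,-2,0],[100,0,0,-5,0],[100,0,0,-8,0],[100,0,0,-8,0]]'; python3 - <<'E'
from h import *
go(.4745,-.1385,.143,7.5)
E
```

```text
clock: 7.35
eef_pos: [0.4556, 0.0586, 0.1766]
ee_rot: [[-0.131, 0.991, 0.01], [0.991, 0.131, -0.001], [-0.002, 0.01, -1.0]]
ft_force: [1.3, -1.0, 0.1]
opening: 0.087
finger_force: 0.0
pos [0.4556 0.0586 0.1766] yaw 7.52 j [ -7.  22. 108.   0.  49. -14.] open 0.087 F [ 1.3 -1.   0.1] clk 7.35
shift [-19.78  -0.73   3.4 ] turn 0.0003 tilt [ 0.0098 -0.001 ]
```

```bash
python3 -m jog '[[100,-19.8,-0.5,0,0],[100,-19.8,-0.5,0,0],[100,-19.8,-0.5,0,0],[100,-19.8,-0.5,0,0],[100,-19.8,-0.5,0,0],[100,-19.8,-0.5,0,0],[100,-19.8,-0.5,3,0],[100,-19.8,-0.5,6,0],[100,-19.8,-0.5,6,0],[100,-19.8,-0.5,6,0]]'; python3 - <<'E'
from h import *
go(.4745,-.1385,.058,7.5)
for n in("top","scene"):
    p,d=r.snapshot(n)
    print(n)
    for c,R,C,m,t in blobs(n,d,.07,.125,(.35,.8,-.05,.15)): print("rect",np.round(R[0],4),np.round(R[1],3),round(R[2],1),"circ",np.round(C[0],4),round(C[1],3),round(m,3),round(t,3))
E
```

```text
clock: 8.18
eef_pos: [0.4715, -0.1369, 0.111]
ee_rot: [[-0.131, 0.991, -0.005], [0.991, 0.131, 0.003], [0.003, -0.004, -1.0]]
ft_force: [0.3, 0.7, 0.1]
opening: 0.0871
finger_force: 0.0
pos [ 0.4715 -0.1369  0.111 ] yaw 7.52 j [-29.  30. 107.   0.  43. -37.] open 0.0871 F [0.3 0.7 0.1] clk 8.18
shift [-0.21  0.3   5.3 ] turn 0.0003 tilt [-0.0047  0.0028]
top
rect [0.6068 0.0484] [0.069 0.067] 0.8 circ [0.6068 0.0491] 0.035 0.086 0.09
rect [0.4519 0.06  ] [0.061 0.061] 7.0 circ [0.4517 0.0591] 0.041 0.091 0.115
scene
rect [0.453  0.0592] [0.065 0.064] 8.7 circ [0.4536 0.0589] 0.043 0.095 0.114
rect [0.6077 0.0482] [0.066 0.071] 67.1 circ [0.6072 0.048 ] 0.037 0.082 0.089
```

Nested home: the rim sits at 0.114, as it should. Now gripping the round tub.

```bash
python3 -m jog '[[100,-0.2,0.3,0,0],[100,-0.2,0.3,3,0],[100,-0.2,0.3,5.2,0],[100,-0.2,0.3,5.2,0],[100,-0.2,0.3,5.2,0],[0,-0.2,0.3,5.2,0],[0,-0.2,0.3,5.2,0],[0,-0.2,0.3,5.2,0],[0,-0.2,0.3,5.2,0],[0,-0.2,0.3,5.2,0],[0,-0.2,0.3,5.2,0]]'; python3 -c "from h import *;go(.4745,-.1385,.058,7.5)"
```

```text
clock: 9.2
eef_pos: [0.4769, -0.1401, 0.0613]
ee_rot: [[-0.131, 0.991, 0.001], [0.991, 0.131, -0.001], [-0.001, 0.001, -1.0]]
ft_force: [-1.8, 0.9, 7.3]
opening: 0.0689
finger_force: 29.9
pos [ 0.4769 -0.1401  0.0613] yaw 7.51 j [-29.  36. 108.  -0.  36. -37.] open 0.0689 F [-1.8  0.9  7.3] clk 9.2
shift [ 0.19 -0.21  0.33] turn 0.0001 tilt [ 0.0015 -0.0009]
```

```bash
python3 -m jog '[[0,0,0,-3,0],[0,0,0,-7,0],[0,0,0,-11,0],[0,0,0,-14,0],[0,0,0,-14,0],[0,0,0,-14,0]]'; python3 -c "from h import *;go(.6077,.0468,.2,7.5)"
```

```text
clock: 9.7
eef_pos: [0.4774, -0.1403, 0.2022]
ee_rot: [[-0.131, 0.991, 0.004], [0.991, 0.131, -0.002], [-0.003, 0.004, -1.0]]
ft_force: [-0.3, 0.2, -1.4]
opening: 0.0692
finger_force: 29.9
pos [ 0.4774 -0.1403  0.2022] yaw 7.51 j [-29.  22. 102.   0.  56. -37.] open 0.0692 F [-0.3  0.2 -1.4] clk 9.7
shift [16.85 15.36  0.24] turn 0.0001 tilt [ 0.0045 -0.0025]
```

```bash
python3 -m jog '[[0,16.85,15.3,0.2,0],[0,16.85,15.3,0.2,0],[0,16.85,15.3,0.2,0],[0,16.85,15.3,0.2,0],[0,16.85,15.3,0.2,0],[0,16.85,15.3,0.2,0],[0,16.85,15.3,0.2,0],[0,16.85,15.3,0.2,0],[0,16.85,15.3,0.2,0],[0,16.85,15.3,0.2,0]]'; python3 - <<'E'
from h import *
go(.6077,.0468,.1,7.5)
p,d=r.snapshot("scene");cv2.imwrite("pics/s2.png",cv2.resize(p[60:260,220:460,::-1],None,fx=3,fy=3,interpolation=2))
E
```

```text
clock: 10.53
eef_pos: [0.6046, 0.0462, 0.1972]
ee_rot: [[-0.129, 0.992, -0.003], [0.992, 0.129, -0.0], [0.0, -0.003, -1.0]]
ft_force: [-0.8, -0.1, -0.1]
opening: 0.0686
finger_force: 29.9
pos [0.6046 0.0462 0.1972] yaw 7.43 j [ -6.  31.  86.  -0.  63. -14.] open 0.0686 F [-0.8 -0.1 -0.1] clk 10.53
shift [0.01 0.34 9.72] turn -0.0012 tilt [-0.0031 -0.0001]
```

View pics/s2.png

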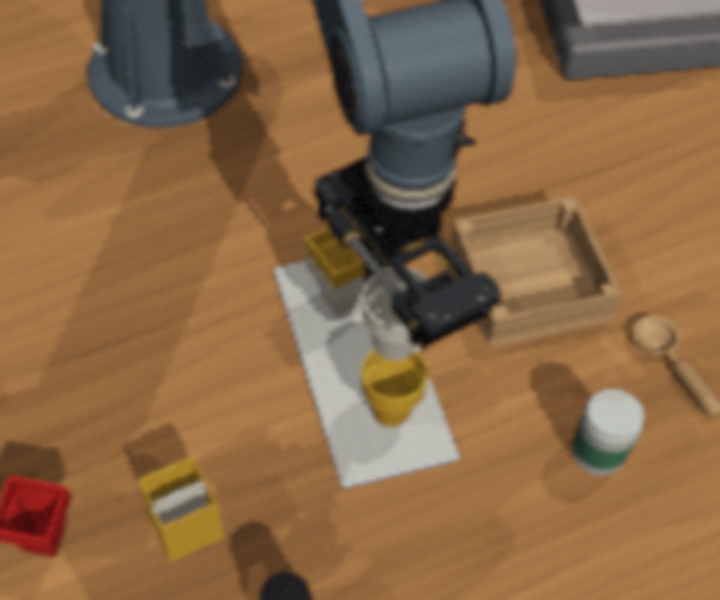

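The white round tub is held upright at crop (385,320) above the yellow round one at (393,385). The square pair sits nested at (337,260).

```bash
python3 -m jog '[[0,0,0.3,2,0],[0,0,0.3,4,0],[0,0,0.3,6,0],[0,0,0.3,7,0],[0,0,0.3,8,0],[0,0,0.3,8.6,0],[0,0,0.3,9.0,0],[0,0,0.3,9.0,0]]'; python3 -c "from h import *;go(.6077,.0468,.0953,7.5)"
```

```text
clock: 11.25
eef_pos: [0.6089, 0.0474, 0.108]
ee_rot: [[-0.13, 0.991, -0.001], [0.991, 0.13, 0.0], [0.0, -0.0, -1.0]]
ft_force: [-0.2, 0.1, -1.3]
opening: 0.0688
finger_force: 29.9
pos [0.6089 0.0474 0.108 ] yaw 7.49 j [ -6.  37.  90.  -0.  53. -14.] open 0.0688 F [-0.2  0.1 -1.3] clk 11.25
shift [-0.05 -0.13  1.27] turn -0.0002 tilt [-0.0005  0.    ]
```

```bash
python3 -m jog '[[0,0,-0.1,0.4,0],[0,0,-0.1,0.8,0],[0,0,-0.1,1.2,0],[0,0,-0.1,1.35,0],[0,0,-0.1,1.35,0]]'; python3 -c "from h import *;go(.6077,.0468,.0953,7.5)"
```

```text
clock: 11.67
eef_pos: [0.6095, 0.0475, 0.0956]
ee_rot: [[-0.131, 0.991, 0.003], [0.991, 0.131, -0.0], [-0.001, 0.003, -1.0]]
ft_force: [-0.3, -0.3, 4.0]
opening: 0.069
finger_force: 29.9
pos [0.6095 0.0475 0.0956] yaw 7.51 j [ -6.  38.  90.   0.  51. -14.] open 0.069 F [-0.3 -0.3  4. ] clk 11.67
shift [-0.05 -0.19  0.03] turn 0.0001 tilt [ 0.0033 -0.0002]
```

Contact at the expected height. Push slightly, release and lift.

```bash
python3 -m jog '[[0,0,0,0.1,0],[0,0,0,0.1,0],[100,0,0,0.1,0],[100,0,0,0.1,0],[100,0,0,0.1,0],[100,0,0,0,0],[100,0,0,-3,0],[100,0,0,-7,0],[100,0,0,-9,0],[100,0,0,-9,0]]'; python3 -c "from h import *;go(.6427,-.2041,.15,3.4)"
```

```text
clock: 12.5
eef_pos: [0.6113, 0.0473, 0.1899]
ee_rot: [[-0.131, 0.991, 0.01], [0.991, 0.131, -0.001], [-0.002, 0.01, -1.0]]
ft_force: [-0.3, -0.5, 0.4]
opening: 0.087
finger_force: 0.0
pos [0.6113 0.0473 0.1899] yaw 7.52 j [ -6.  31.  86.   0.  62. -14.] open 0.087 F [-0.3 -0.5  0.4] clk 12.5
shift [-25.32  -0.22   4.05] turn 0.0718 tilt [ 0.0099 -0.001 ]
```

```bash
python3 -m jog '[[100,-25.3,-0.2,2,0.072],[100,-25.3,-0.2,2,0.072],[100,-25.3,-0.2,2,0.072],[100,-25.3,-0.2,2,0.072],[100,-25.3,-0.2,2,0.072],[100,-25.3,-0.2,2,0.072],[100,-25.3,-0.2,2,0.072],[100,-25.3,-0.2,4,0.072],[100,-25.3,-0.2,7,0.072],[100,-25.3,-0.2,7,0.072],[100,-25.3,-0.2,7,0.072]]'; python3 - <<'E'
from h import *
go(.6427,-.2041,.056,3.4)
for n in("top","scene"):
    p,d=r.snapshot(n)
    print(n)
    for c,R,C,m,t in blobs(n,d,.07,.125,(.35,.8,-.05,.15)): print("rect",np.round(R[0],4),np.round(R[1],3),round(R[2],1),"circ",np.round(C[0],4),round(C[1],3),round(m,3),round(t,3))
E
```

```text
clock: 13.42
eef_pos: [0.6368, -0.2024, 0.112]
ee_rot: [[-0.059, 0.998, -0.006], [0.998, 0.059, 0.003], [0.004, -0.006, -1.0]]
ft_force: [0.7, 0.4, 0.0]
opening: 0.0872
finger_force: 0.0
pos [ 0.6368 -0.2024  0.112 ] yaw 3.37 j [-27.  41.  80.  -0.  59. -31.] open 0.0872 F [0.7 0.4 0. ] clk 13.42
shift [-0.23  0.61  5.6 ] turn -0.0004 tilt [-0.0064  0.0033]
top
rect [0.607  0.0492] [0.07  0.068] 27.5 circ [0.6074 0.0492] 0.036 0.091 0.114
scene
rect [0.4539 0.0591] [0.064 0.063] 7.2 circ [0.4538 0.0589] 0.043 0.094 0.114
rect [0.6089 0.048 ] [0.068 0.071] 67.0 circ [0.6089 0.0486] 0.037 0.093 0.114
```

```bash
python3 -m jog '[[100,-0.2,0.4,0,0],[100,-0.2,0.4,3,0],[100,-0.2,0.4,5.6,0],[100,-0.2,0.4,5.6,0],[100,-0.2,0.4,5.6,0],[0,-0.2,0.4,5.6,0],[0,-0.2,0.4,5.6,0],[0,-0.2,0.4,5.6,0],[0,-0.2,0.4,5.6,0],[0,-0.2,0.4,5.6,0],[0,-0.2,0.4,5.6,0],[0,-0.2,0.4,0,0],[0,-0.2,0.4,-4,0],[0,-0.2,0.4,-8.5,0],[0,-0.2,0.4,-8.5,0],[0,-0.2,0.4,-8.5,0],[0,-0.2,0.4,-8.5,0]]'; python3 -c "from h import *;go(.512,.276,.21,-9.8)"
```

```text
clock: 14.93
eef_pos: [0.6434, -0.2054, 0.2008]
ee_rot: [[-0.059, 0.998, 0.002], [0.998, 0.059, -0.001], [-0.001, 0.002, -1.0]]
ft_force: [-0.1, -0.0, -1.1]
opening: 0.0596
finger_force: 30.0
pos [ 0.6434 -0.2054  0.2008] yaw 3.38 j [-27.  35.  76.  -0.  69. -31.] open 0.0596 F [-0.1 -0.  -1.1] clk 14.93
shift [ 48.83 -10.28  -0.99] turn 0.23 tilt [ 0.0018 -0.001 ]
```

```bash
python3 -m jog '[[0,48.8,-10.3,-1.5,0.23],[0,48.8,-10.3,-1.5,0.23],[0,48.8,-10.3,-1.5,0.23],[0,48.8,-10.3,-1.5,0.23],[0,48.8,-10.3,-1.5,0.23],[0,48.8,-10.3,-1.5,0.23],[0,48.8,-10.3,-1.5,0.23],[0,48.8,-10.3,-1.5,0.23],[0,48.8,-10.3,-1.5,0.23],[0,48.8,-10.3,-1.5,0.23],[0,48.8,-10.3,-1.5,0.23],[0,48.8,-10.3,-1.5,0.23],[0,48.8,-10.3,-1.5,0.23],[0,48.8,-10.3,-1.5,0.23],[0,48.8,-10.3,-1.5,0.23],[0,48.8,-10.3,-1.5,0.23]]'; python3 - <<'E'
from h import *
go(.512,.276,.066,-9.8)
p,d=r.snapshot("scene");cv2.imwrite("pics/s3.png",cv2.resize(p[60:260,220:460,::-1],None,fx=3,fy=3,interpolation=2))
E
```

```text
clock: 16.27
eef_pos: [0.5113, 0.2743, 0.2134]
ee_rot: [[0.172, 0.985, -0.003], [0.985, -0.172, -0.001], [-0.002, -0.002, -1.0]]
ft_force: [0.1, 0.5, -1.8]
opening: 0.0595
finger_force: 30.0
pos [0.5113 0.2743 0.2134] yaw -9.88 j [17. 27. 89. -0. 64. 27.] open 0.0595 F [ 0.1  0.5 -1.8] clk 16.27
shift [ 0.21  0.07 14.74] turn -0.0014 tilt [-0.0026 -0.0014]
```

View pics/s3.png

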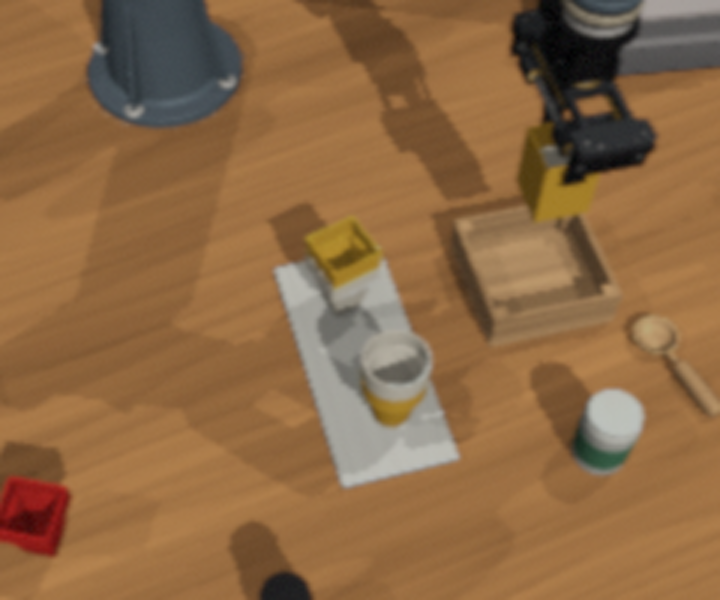

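Both pairs are nested, at crop (345,255) and (395,370). The divided tub is held over the crate. Lowering.

```bash
python3 -m jog '[[0,0.2,0.05,3,0],[0,0.2,0.05,6,0],[0,0.2,0.05,9,0],[0,0.2,0.05,11,0],[0,0.2,0.05,12.5,0],[0,0.2,0.05,13.5,0],[0,0.2,0.05,13.8,0],[0,0.2,0.05,13.8,0]]'; python3 -c "from h import *;go(.512,.276,.064,-9.8)"
```

```text
clock: 16.98
eef_pos: [0.5126, 0.2766, 0.0762]
ee_rot: [[0.172, 0.985, -0.001], [0.985, -0.172, -0.0], [-0.001, -0.001, -1.0]]
ft_force: [-0.6, 0.1, 0.8]
opening: 0.0599
finger_force: 30.0
pos [0.5126 0.2766 0.0762] yaw -9.89 j [17. 39. 95. -0. 47. 27.] open 0.0599 F [-0.6  0.1  0.8] clk 16.98
shift [-0.07 -0.05  1.22] turn -0.0016 tilt [-0.0012 -0.0004]
```

```bash
python3 -m jog '[[0,0,0,0.3,0],[0,0,0,0.6,0],[0,0,0,0.9,0],[0,0,0,0.9,0]]'; python3 -c "from h import *;go(.512,.276,.064,-9.8)"
```

```text
clock: 17.32
eef_pos: [0.5125, 0.2777, 0.068]
ee_rot: [[0.17, 0.985, 0.0], [0.985, -0.17, 0.0], [0.0, 0.0, -1.0]]
ft_force: [0.4, -0.4, -0.6]
opening: 0.0599
finger_force: 30.0
pos [0.5125 0.2777 0.068 ] yaw -9.79 j [17. 39. 95. -0. 46. 27.] open 0.0599 F [ 0.4 -0.4 -0.6] clk 17.32
shift [-0.18 -0.02  0.4 ] turn 0.0002 tilt [0.0003 0.0001]
```

```bash
python3 -m jog '[[0,0,0,0.15,0],[0,0,0,0.3,0],[0,0,0,0.35,0],[0,0,0,0.35,0]]'; python3 -c "from h import *;go(.512,.276,.064,-9.8)"
```

```text
clock: 17.65
eef_pos: [0.5127, 0.2779, 0.0657]
ee_rot: [[0.17, 0.985, 0.001], [0.985, -0.17, 0.0], [0.001, 0.001, -1.0]]
ft_force: [-1.0, -0.5, 7.1]
opening: 0.0597
finger_force: 30.0
pos [0.5127 0.2779 0.0657] yaw -9.78 j [17. 40. 95.  0. 45. 27.] open 0.0597 F [-1.  -0.5  7.1] clk 17.65
shift [-0.2  -0.04  0.17] turn 0.0003 tilt [0.0011 0.0003]
```

On the floor. Release, rise and check.

```bash
python3 -m jog '[[100,0,0,0.35,0],[100,0,0,0.35,0],[100,0,0,0.3,0],[100,0,0,0.2,0],[100,0,0,-2,0],[100,0,0,-5,0],[100,0,0,-9,0],[100,0,0,-13,0],[100,0,0,-17,0],[100,-4,-8,-17,0],[100,-8,-12,-17,0],[100,-8,-12,-17,0],[100,-8,-12,-17,0],[100,-8,-12,-17,0]]'; python3 - <<'E'
from h import *
for n in("top","scene"):
    p,d=r.snapshot(n);print(n)
    if n=="scene": cv2.imwrite("pics/s4.png",cv2.resize(p[60:260,220:460,::-1],None,fx=3,fy=3,interpolation=2))
    for c,R,C,m,t in blobs(n,d,.07,.125,(.35,.9,-.25,.4)): print("rect",np.round(R[0],4),np.round(R[1],3),round(R[2],1),"circ",round(C[1],3),round(m,3),round(t,3))
go(0,0,0)
E
```

```text
clock: 18.82
eef_pos: [0.3745, 0.2174, 0.234]
ee_rot: [[0.17, 0.985, -0.006], [0.985, -0.17, -0.002], [-0.003, -0.006, -1.0]]
ft_force: [-1.5, 0.5, -0.7]
opening: 0.0868
finger_force: 0.0
top
rect [ 0.7842 -0.1482] [0.047 0.048] 1.4 circ 0.025 0.084 0.087
rect [0.7382 0.2318] [0.056 0.056] 75.2 circ 0.03 0.084 0.087
rect [0.607  0.0491] [0.07  0.068] 29.1 circ 0.036 0.091 0.115
rect [0.5132 0.28  ] [0.062 0.06 ] 80.4 circ 0.042 0.083 0.088
rect [0.4519 0.0599] [0.061 0.061] 7.1 circ 0.041 0.091 0.115
scene
rect [0.5141 0.2788] [0.063 0.063] 80.5 circ 0.042 0.08 0.086
rect [0.4539 0.0593] [0.065 0.063] 8.8 circ 0.043 0.095 0.114
rect [0.6089 0.0479] [0.067 0.071] 65.7 circ 0.037 0.093 0.114
rect [0.7417 0.2303] [0.056 0.055] 59.3 circ 0.03 0.083 0.086
rect [ 0.7873 -0.1502] [0.048 0.047] 19.6 circ 0.025 0.084 0.087
pos [0.3809 0.2193 0.2349] yaw -9.81 j [ 15.  15. 107.   0.  58.  25.] open 0.0871 F [0.9 0.7 0.3] clk 18.92
shift [-28.13 -33.84  23.39] turn 0 tilt [0.002  0.0006]
```

View pics/s4.png

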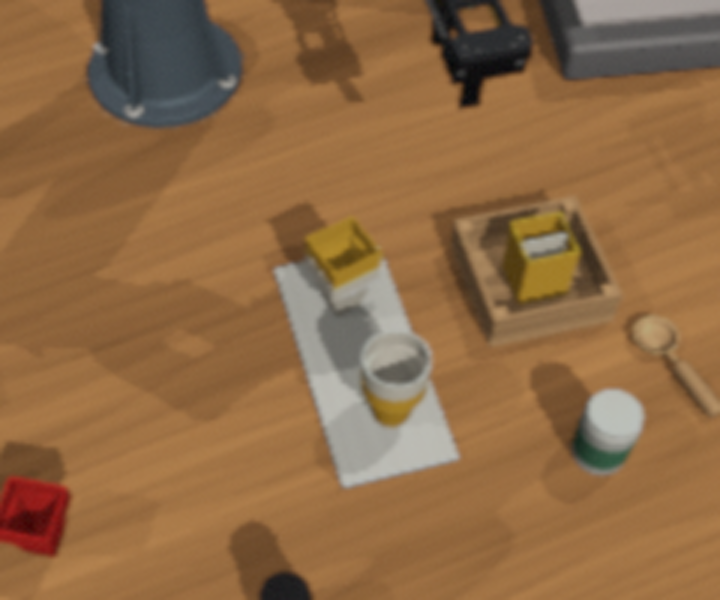

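All three tubs are in place: the nested pairs at crop (345,255) and (395,370), and the divided tub upright in the crate at (542,255). The gripper is clear of everything. Handing in.

```bash
python3 -c "from plant import r;print(r.finish_job())"
```

```text
the job is handed in; nothing more can be done
None
```

Both tapered tubs are nested fully home on the tray and the divided tub stands upright in the crate; I handed the job in at about 19 s with the gripper open and clear, and the jar, tin and spoon were not disturbed.

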